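# Pop the logger's push-push battery hatch and lay it back

## Task

Open the battery compartment of the bench data logger with a fingertip so that its cells can be changed: give the large hatch on its top one full press at the ribbed edge to trip the push-push latch, take the finger right away and see that the hatch pops up and stays ajar by itself for a second, then push it over backwards with the finger until it rests fully open. Do not push the popped hatch down again, do not grip or force it, and leave the small card door beside it, the two spare cells, the tin and the multimeter where they are.

Things in the scene. Friction and masses are not known exactly. Their poses are not given: they have to be found in the camera images.
- logger: Grey bench data logger, 150 (x) x 190 (y) x 60 mm high, too heavy to shift; its sloping panel with screen and keys faces its -x side. Origin: middle of its underside, z up. Flush in its flat top (z = 60 mm) lie a large battery hatch (+y side) and a small card door (-y side) of the same grey plastic, both hinged on their +x edges and ribbed near their free -x edges.
- battery_hatch (a joint): Angle of the large hatch, rad: about 0 latched flush, negative pressed in, positive raised. Its push-push latch trips between -0.045 and -0.06 (3 to 4 mm down at the ribs; less leaves it latched); hard stop at -0.079. Let go then, a spring lifts it to 1.0, where it stays ajar; pushed down from there it latches again. Above 1.0 it swings free; past upright (1.57) it falls on to its open stop at 1.92.
- battery_hatch_press (a point): The point to press: on the upper face of the large hatch, on its middle line, 10 mm in from its free edge, among three low ribs. It yields at about 4 N and stops hard 5.2 mm down. Moves with the hatch; when shut x points level to the hinge, y along it, z up.
- battery_hatch_hinge (a point): Middle of the large hatch's hinge line, 3 mm below the logger's top face. The hatch is 76 mm from here to its free edge, 80 mm wide, 4 mm thick (1 mm below to 3 mm above this line when shut), and weighs 45 g. Under it, 66 mm from the hinge, a tongue 8 mm wide on the middle line reaches 28 mm down. Turns with the hatch.
- battery_hatch_lip (a point): Middle of the large hatch's free edge, 76 mm from the hinge; with the hatch ajar at 1.0 rad it stands 64 mm above the hinge line and 41 mm in front of it, and upright 76 mm above it. Fingertips brought in from the front about 45 mm above the hinge line reach under it, and moved back level to just past the hinge they push the hatch over.
- card_door (a joint): Angle of the small card door, 50 x 44 mm, in rad: about 0 when latched flush. It has the same kind of latch and must stay shut: its free edge must not be pressed.
- card_door_press (a point): Middle of the ribs of the small card door, 10 mm in from its free edge.
- cell_a: Spare cylindrical cell, 50 long x 15 mm, lying on the desk at the logger's -y side; origin under its middle. Must stay where it is.
- cell_b: A second spare cell of the same size beside it. Must stay where it is.
- nozzle_tin: Round grey tin, 54 mm across and 22 mm high, behind the logger; origin under its middle. Must stay where it is.
- multimeter: Hand multimeter, 150 x 74 x 48 mm, lying on its back in front of the logger; origin under its middle. Must stay where it is.
Mind the look-alikes: they are no part of the job. There is more than one size of the logger; the one meant has the size given above.

How it is judged:
On the way, in this order (a step that is already met when the one before it is completed fails the run):
1. the battery hatch is pressed in at its latch (value of joint battery_hatch below -0.035 rad), for 0.02 s.
2. the hatch has popped up and stands ajar by itself, untouched, for half a second (value of joint battery_hatch between 0.8 and 1.2 rad and contact force between each of the fingers, the arm and battery_hatch below 0.05 N), for 0.5 s.
3. the hatch is pushed over past upright (value of joint battery_hatch above 1.7 rad), for 0.1 s.
At the end, for the whole second after the job is handed in: the battery hatch rests on its open stop (above 1.75 rad) and is still, the card door is shut, and the cells, tin and multimeter are within 15 mm of where they were (value of joint battery_hatch above 1.75 rad and velocity of joint battery_hatch between -0.2 and 0.2 rad/s and value of joint card_door between -0.05 and 0.05 rad and not (distance of cell_a from where it was at the start of the episode above 0.015 m) and not (distance of cell_b from where it was at the start of the episode above 0.015 m) and not (distance of nozzle_tin from where it was at the start of the episode above 0.015 m) and not (distance of multimeter from where it was at the start of the episode above 0.015 m)); the robot touches nothing.
It fails at once if the popped hatch is pushed down again (value of joint battery_hatch between 0.08 and 0.85 rad and velocity of joint battery_hatch below -0.2 rad/s and contact force between any of the fingers, the arm and battery_hatch above 0.5 N).
It fails at once if the raised hatch is gripped or rammed (over 15 N before it is fully back) (value of joint battery_hatch between 0.1 and 1.85 rad and contact force between any of the fingers, the arm and battery_hatch above 15 N).
It fails at once if the hatch is forced (over 50 N) (contact force between any of the fingers, the arm and battery_hatch above 50 N).
It fails at once if the card door is pressed or opened (value of joint card_door below -0.05 rad or value of joint card_door above 0.1 rad).
It fails at once if a spare cell, the tin or the multimeter is moved more than 15 mm or lifted (distance of any of cell_a, cell_b, nozzle_tin, multimeter from where it was at the start of the episode above 0.015 m).
It also fails if it takes over 38 s, if anything falls off the work surface, if the arm or the gripper's body presses on something with over 40 N, if the wrist force passes 120 N, or if a joint passes its speed limit or range.

## Robot

A 6-joint arm with a two-finger parallel gripper is mounted at the origin on a cart in front of the work surface, level with it; the furniture and walls round the work are solid. World frame = base frame: x ahead of the robot, y to its left, z up, the work surface at z = 0. Lengths are in m, angles in rad, forces in N, time in s.
With the tool pointing down it reaches from about 0.375 to 0.9 m from the base axis. Payload 3.1 kg.
Tool frame: the origin (TCP) lies at the very end of the fingers, on their centre line; the grasp point (between the pads) lies 19 mm behind it (bot.tcp_to_grasp is the distance from the TCP to the grasp point, in m); z points along the fingers, y is the line along which they close (so a half turn about z gives the same grasp; the last joint's range is limited). The gripper opens to 87 mm and grips with 3 to 60 N. Pads are 19 mm wide; open, the fingers measure 117 mm over their backs; the gripper's body (75 mm by 190 mm) begins 51 mm behind the grasp point.
Start: joints at [-1.319, 0.527, 1.433, -0, 1.181, -0.178], TCP at [0.26, -0.568, 0.223] pointing down, gripper open.
Joint ranges: [-3.08, 3.08], [-0.75, 2.2], [0.22, 2.44], [-1.43, 4.57], [0, 2.65], [-2.85, 2.85]. Speed limits (rad/s): [2.79, 2.79, 3.14, 3.14, 3.14, 3.14].

## Interface

Orientations are given as [roll, pitch, yaw] about the fixed x, y, z axes, in that order (R = Rz(yaw) Ry(pitch) Rx(roll)).
In Python, from station import bot gives the robot as it stands. The module is installed in compiled form; this text tells all that it offers.
- The arm moves only by the tool apply_moves, never from a script. Its argument "plan" is a list of rows, each a list of 7 numbers: the shift along the tool's x, y, z in cm, then the turn, a rotation vector about the tool's x, y, z in rad, then the closure in counts, from 0 (fully open) to 255 (shut). In form: [[x, y, z, rx, ry, rz, fingers], ...]. A call has 1 to 20 rows; each row shifts and turns the commanded pose from where the row before left it, along the tool's axes as they then stand; what a row does not reach is not made up. A row lasts 1/8 s, in which the tool goes at most 62.5 mm and 10.7 degrees, less where a joint would pass 70% of its speed; a pose out of reach is approached as far as the arm can. A call is refused whole if a number of a shift passes 6.25 or a number of a turn 0.188, either way. A call with a gripper value outside its range is refused whole. The fingers move at their own pace and stop on an object; "squeeze" is the grip in N (left out, the last holds). Time passes only in rows, so rows that do not move let the fingers close. It gives the time, the measured TCP pose, the force, the opening and the grip force at its end, in the units of the state.
- bot.observe(): the state, without advancing time (a new reading comes with each control period).
- bot.snapshot(name): name is "scene" or "top" or "wrist"; returns the picture (384x512x3 uint8, red, green, blue); there is no depth.
- bot.camera_info(name): a dict with "intrinsics" (3x3 intrinsics, pixels), "R" (3x3) and "t" (3): a world point X has camera coordinates R X + t; the wrist camera has in their place "mount" (4x4, takes a point from camera to tool coordinates, whose origin is the TCP and whose axes are the flange's). Camera axes: x right, y down, z forward; pixel columns grow to the right and rows downward; lengths in m; the calibration is good to about 2 mm. A picture is of the moment at which its call begins: read the wrist's pose just before it. camera_info takes no time and is no camera call.
- bot.job_done(): hands the job in; it is judged then, once.
The state is a dict: "time_s": time; "qpos": joint angles; "qd": joint speeds; "tau": joint torques, N m; "tcp_pos": TCP position; "tool_rot": TCP orientation; "force": force on the tool from outside, world axes, zero at the start; "torque": the same for the moment, N m; "gripper_width": finger opening in m; "grasp_force": force on a finger pad.
Only numpy, scipy, OpenCV 4.12 (cv2) and the standard library are available. Lean on these libraries where they do the work, as an engineer would, in place of code of your own. Each camera call takes 0.05 s, during which the arm holds its last target. There are 200 camera calls.

## Working session

There is one attempt and no reset: what is moved stays moved. The work goes in short steps, Python scripts to look and compute and a tool call to move; the robot and the scene stay as the last step left them, time stands still between calls to the robot, and variables do not carry over. Pictures are saved under pics/ and viewed, at most 10 in all, crops included, and the job is handed in when it is done.

Besides the shell and the picture viewer there is one more tool, called after "Call:" as a command line: name --pt "numbers of a row" for each row, then --argument value for the rest. apply_moves: Moves the arm, as the interface text tells. Its arguments: {"type":"object","properties":{"plan":{"type":"array","items":{"type":"array","items":{"type":"number"}}},"squeeze":{"type":"number"}},"required":["plan"]}

```bash
mkdir -p pics; python3 - <<'E'
from station import bot
import cv2
for n in("scene","top"):
    cv2.imwrite(f"pics/{n}0.png",bot.snapshot(n)[...,::-1])
    c=bot.camera_info(n);print(n,c)
print(bot.camera_info("wrist"));print(bot.observe())
E
```

```text
scene {'intrinsics': array([[370.42108035,   0.        , 255.48445916],
       [  0.        , 370.42108035, 190.29406321],
       [  0.        ,   0.        ,   1.        ]]), 'R': array([[-0.74765172, -0.66382372,  0.01884084],
       [-0.51841127,  0.56567504, -0.64129673],
       [ 0.41505019, -0.48923391, -0.76706162]]), 't': array([0.37037284, 0.31082957, 0.69517362])}
top {'intrinsics': array([[385.35910576,   0.        , 257.51866775],
       [  0.        , 385.35910576, 189.92440619],
       [  0.        ,   0.        ,   1.        ]]), 'R': array([[-0.0094409 , -0.99990387,  0.0101547 ],
       [-0.9977525 ,  0.00874591, -0.06643384],
       [ 0.06633864, -0.01075907, -0.99773916]]), 't': array([-0.00214105,  0.52618247,  0.90153415])}
{'intrinsics': array([[344.65509165,   0.        , 258.60582812],
       [  0.        , 344.65509165, 192.06624793],
       [  0.        ,   0.        ,   1.        ]]), 'mount': array([[-1.45865173e-05, -9.59942760e-01, -2.80196178e-01,
         7.77492484e-02],
       [ 9.99999981e-01,  4.00232442e-05, -1.89176530e-04,
         1.58974915e-03],
       [ 1.92813000e-04, -2.80196175e-01,  9.59942741e-01,
        -1.62008352e-01],
       [ 0.00000000e+00,  0.00000000e+00,  0.00000000e+00,
         1.00000000e+00]])}
{'time_s': 0.1, 'qpos': array([-1.31948028e+00,  5.28364943e-01,  1.43373542e+00, -4.45023839e-05,
        1.18139971e+00, -1.78481492e-01]), 'qd': array([-0.0002942 , -0.00134024, -0.00264498, -0.00079614,  0.00130581,
       -0.00117971]), 'tau': array([ 7.14784528e-04, -4.40984809e+01, -1.77151072e+01,  6.34855963e-02,
        5.33721037e-02, -4.68490680e-05]), 'tcp_pos': array([ 0.26029323, -0.56751483,  0.22168688]), 'tool_rot': array([-3.13970823e+00, -2.98149587e-04,  4.29814188e-01]), 'force': array([-0.62088588,  1.00144211,  0.23071135]), 'torque': array([-0.03432922,  0.0008291 ,  0.03664529]), 'grasp_force': 0.0, 'gripper_width': 0.0870625950155497}
```

View pics/scene0.png

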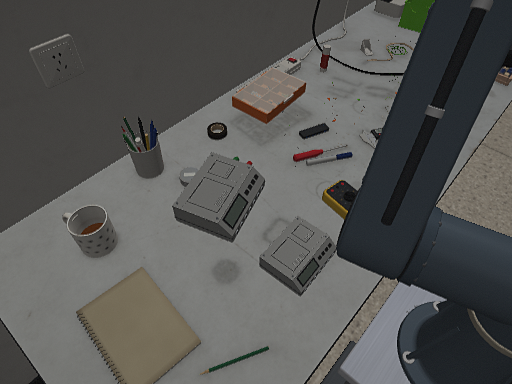

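View pics/top0.png

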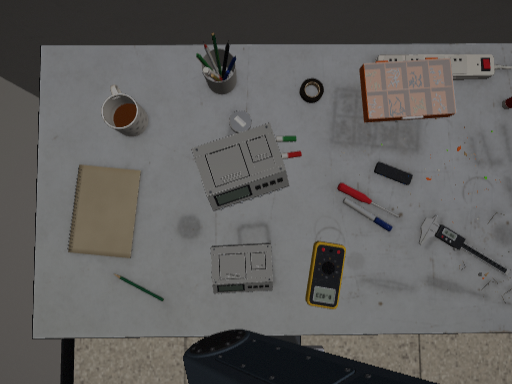

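The larger logger (about 190 mm wide) is at about (240,167) in the top view. The cells are at (285,139) and (292,154), the tin at (239,121) and the multimeter at (325,273). The small logger at (243,267) is the look-alike. I'll zoom in on the top view next.

```bash
python3 - <<'E'
import cv2
i=cv2.imread("pics/top0.png")[110:220,180:310]
cv2.imwrite("pics/topc.png",cv2.resize(i,None,fx=6,fy=5.4545,interpolation=cv2.INTER_CUBIC) if 0 else cv2.resize(i,None,fx=5,fy=5,interpolation=cv2.INTER_CUBIC))
E
```

```text
(no output)
```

View pics/topc.png

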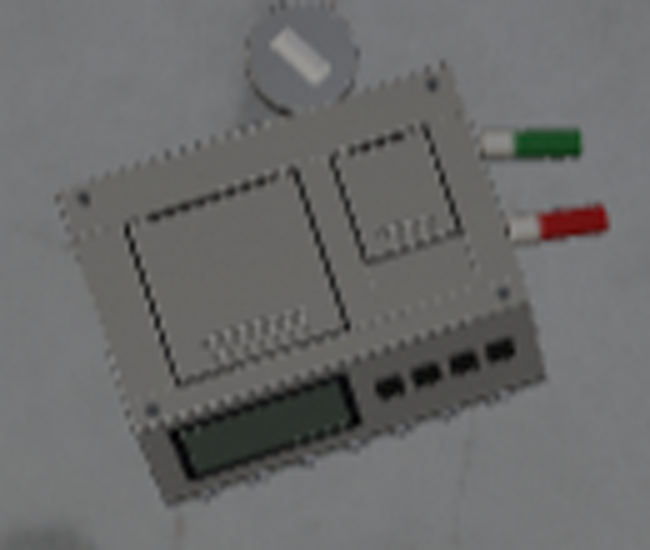

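```bash
cat > h.py <<'E'
import numpy as np
from station import bot
from scipy.spatial.transform import Rotation as Ro
def ray(n,uv,z,T=None):
    c=bot.camera_info(n);d=np.linalg.solve(c["intrinsics"],[uv[0],uv[1],1])
    if n=="wrist":
        M=T@c["mount"];R=M[:3,:3];o=M[:3,3];d=R@d
    else: o=-c["R"].T@c["t"];d=c["R"].T@d
    return o+d*(z-o[2])/d[2]
def tool():
    s=bot.observe();T=np.eye(4);T[:3,:3]=Ro.from_euler("xyz",s["tool_rot"]).as_matrix();T[:3,3]=s["tcp_pos"];return T
def go(target,yaw):
    T=tool();G=Ro.from_euler("xyz",[np.pi,0,yaw]).as_matrix()
    return T[:3,:3].T@(np.array(target)-T[:3,3])*100, Ro.from_matrix(T[:3,:3].T@G).as_rotvec()
E
python3 - <<'E'
from h import *
np.set_printoptions(precision=4,suppress=True)
p=[ray("top",(180+a/5,110+b/5),.06) for a,b in[(178,384),(348,328),(127,222),(297,170)]]
for q in p:print(q)
fl,fr,hl,hr=p;f=(fl+fr)/2;h=(hl+hr)/2;x=(h-f)
print(np.linalg.norm(x),np.linalg.norm(fl-fr),np.linalg.norm(hl-hr))
y=fl-fr+hl-hr
print("yaw",np.arctan2(x[1],x[0]),np.arctan2(-y[0],y[1]),"f",f,"h",h)
yaw=np.arctan2(-y[0],y[1]);ux=np.array([np.cos(yaw),np.sin(yaw),0])
pr=(f+h)/2-ux*28;pr=(f+h)/2-ux*.028;print("press",pr,go([*pr[:2],.2],yaw))
E
```

```text
[0.5313 0.0887 0.06  ]
[0.5562 0.0113 0.06  ]
[0.6057 0.1119 0.06  ]
[0.6291 0.0341 0.06  ]
0.07718813742063596 0.08138898790197105 0.08126436772947877
yaw 0.3018917128340879 0.3018552440221894 f [0.5437 0.05   0.06  ] h [0.6174 0.073  0.06  ]
press [0.5538 0.0532 0.06  ] (array([ 52.5483, -44.1852,   2.2676]), array([-0.0019, -0.0002,  0.128 ]))
```

Call:
apply_moves --pt "3.3 -2.75 0 0 0 0 255" --pt "3.3 -2.75 0 0 0 0 255" --pt "3.3 -2.75 0 0 0 0 255" --pt "3.3 -2.75 0 0 0 0 255" --pt "3.3 -2.75 0 0 0 0 255" --pt "3.3 -2.75 0 0 0 0 255" --pt "3.3 -2.75 0 0 0 0 255" --pt "3.3 -2.75 0 0 0 0 255" --pt "3.3 -2.75 0 0 0 0 255" --pt "3.3 -2.75 0 0 0 0 255" --pt "3.3 -2.75 0 0 0 0 255" --pt "3.3 -2.75 0 0 0 0 255" --pt "3.3 -2.75 0 0 0 0 255" --pt "3.3 -2.75 0 0 0 0 255" --pt "3.3 -2.75 0 0 0 0 255" --pt "3 -2.95 2 0 0 0.128 255" --pt "0 0 0 0 0 0 255" --pt "0 0 0 0 0 0 255" --squeeze 5

```text
time_s: 2.35
tcp_pos: [0.553, 0.0522, 0.2022]
tool_rot: [3.142, 0.001, 0.303]
force: [-0.5, 0.4, 0.4]
gripper_width: 0.0004
grasp_force: 0.0
```

```bash
python3 - <<'E'
from h import *
import cv2
T=tool();np.save("T1.npy",T)
cv2.imwrite("pics/w1.png",bot.snapshot("wrist")[...,::-1])
print(T,bot.observe()["gripper_width"])
E
```

```text
[[ 9.54381225e-01  2.98588346e-01 -1.21561157e-03  5.53049064e-01]
 [ 2.98588082e-01 -9.54381999e-01 -3.97654672e-04  5.21813070e-02]
 [-1.27889285e-03  1.65470277e-05 -9.99999182e-01  2.02242569e-01]
 [ 0.00000000e+00  0.00000000e+00  0.00000000e+00  1.00000000e+00]] 0.0002745108956722275
```

View pics/w1.png

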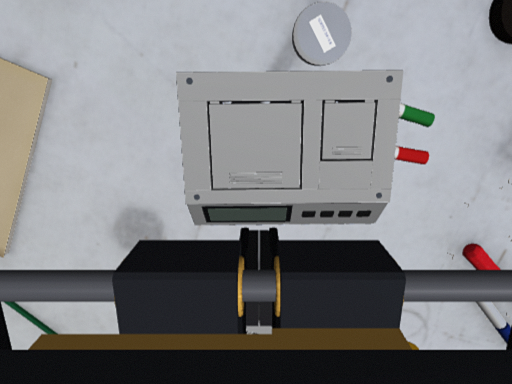

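The wrist view shows the hatch with its free edge from (211,189) to (301,188) and its hinge edge from (209,101) to (303,102). The ribs are at (256,177), and the fingers are closed. I'll compare this with the top-view estimate.

```bash
python3 - <<'E'
from h import *
np.set_printoptions(precision=4,suppress=True)
T=np.load("T1.npy")
p=[ray("wrist",q,.06,T) for q in[(211,189),(301,188),(209,101),(303,102)]]
fl,fr,hl,hr=p;f=(fl+fr)/2;h=(hl+hr)/2;x=h-f
y=fl-fr+hl-hr
print(*p,np.linalg.norm(x),np.linalg.norm(fl-fr));print("yaw",np.arctan2(x[1],x[0]),np.arctan2(-y[0],y[1]))
u=x/np.linalg.norm(x);pr=(f+h)/2-u*.028;print(pr,go([*pr[:2],.063],.302), go([.5538,.0532,.063],.302))
E
```

```text
[0.5327 0.0901 0.06  ] [0.5582 0.0116 0.06  ] [0.6076 0.1121 0.06  ] [0.6308 0.0353 0.06  ] 0.07717950160420456 0.08252556743758212
yaw 0.30063822299460025 0.30399966179922266
[0.5556 0.054  0.06  ] (array([ 0.2958, -0.1569, 13.9638]), array([0.0003, 0.0004, 0.    ])) (array([ 0.1038, -0.1346, 13.9639]), array([0.0003, 0.0004, 0.    ]))
```

Call:
apply_moves --pt "0.1 -0.1 4 0 0 0 255" --pt "0.1 0 4 0 0 0 255" --pt "0.1 0 3 0 0 0 255" --pt "0.1 0 2.3 0 0 0 255" --pt "0 0 0.2 0 0 0 255" --pt "0 0 0 0 0 0 255"

```text
time_s: 3.15
tcp_pos: [0.5576, 0.0537, 0.0684]
tool_rot: [3.141, -0.001, 0.301]
force: [0.7, 0.4, -0.1]
gripper_width: 0.0004
grasp_force: 0.0
```

Call:
apply_moves --pt "0 0 0.3 0 0 0 255" --pt "0 0 0.2 0 0 0 255" --pt "0 0 0.1 0 0 0 255" --pt "0 0 0 0 0 0 255"

```text
time_s: 3.65
tcp_pos: [0.557, 0.0547, 0.0616]
tool_rot: [3.142, -0.0, 0.302]
force: [-0.7, -0.3, -0.1]
gripper_width: 0.0005
grasp_force: 0.0
```

Call:
apply_moves --pt "0 0 0.1 0 0 0 255" --pt "0 0 0.1 0 0 0 255" --pt "0 0 0.1 0 0 0 255" --pt "0 0 0 0 0 0 255"

```text
time_s: 4.15
tcp_pos: [0.5571, 0.0546, 0.0588]
tool_rot: [3.142, -0.0, 0.302]
force: [-0.7, 0.1, 4.8]
gripper_width: 0.0007
grasp_force: 2.1
```

Call:
apply_moves --pt "0 0 0.1 0 0 0 255" --pt "0 0 0.1 0 0 0 255" --pt "0 0 0 0 0 0 255"

```text
time_s: 4.53
tcp_pos: [0.5571, 0.0546, 0.0565]
tool_rot: [-3.142, -0.0, 0.302]
force: [-0.1, -0.1, 4.4]
gripper_width: 0.0002
grasp_force: 2.2
```

Call:
apply_moves --pt "0 0 0.1 0 0 0 255" --pt "0 0 0.05 0 0 0 255" --pt "0 0 0 0 0 0 255"

```text
time_s: 4.9
tcp_pos: [0.5572, 0.0546, 0.0558]
tool_rot: [3.141, -0.0, 0.302]
force: [-1.4, 0.5, 10.0]
gripper_width: 0.0008
grasp_force: 5.0
```

The force rises at the hard stop, so the hatch is fully pressed. I'll retract up and to the front.

Call:
apply_moves --pt "-4.3 0 -4.3 0 0 0 255" --pt "-4.3 0 -4.3 0 0 0 255" --pt "0 0 0 0 0 0 255" --pt "0 0 0 0 0 0 255" --pt "0 0 0 0 0 0 255" --pt "0 0 0 0 0 0 255" --pt "0 0 0 0 0 0 255" --pt "0 0 0 0 0 0 255" --pt "0 0 0 0 0 0 255" --pt "0 0 0 0 0 0 255" --pt "0 0 0 0 0 0 255" --pt "0 0 0 0 0 0 255"

```text
time_s: 6.4
tcp_pos: [0.475, 0.029, 0.1411]
tool_rot: [3.142, -0.0, 0.302]
force: [0.1, 0.3, 0.3]
gripper_width: 0.0006
grasp_force: 0.0
```

```bash
python3 - <<'E'
from h import *
import cv2
T=tool();print(T[:3,3])
cv2.imwrite("pics/w2.png",bot.snapshot("wrist")[...,::-1])
h=np.array([.6183,.0735]);u=np.array([np.cos(.302),np.sin(.302)]);v=np.array([-u[1],u[0]])
for d in(-.10,.015):
    print(d,go([*(h+u*d+v*.02),.102],.302))
E
```

```text
[0.47495404 0.02900486 0.14112326]
-0.1 (array([ 5.00698004, -1.98679958,  3.91024193]), array([ 3.51585425e-05, -1.06765001e-04, -2.42786108e-04]))
0.015 (array([16.50697964, -1.98959164,  3.91146968]), array([ 3.51585425e-05, -1.06765001e-04, -2.42786108e-04]))
```

View pics/w2.png

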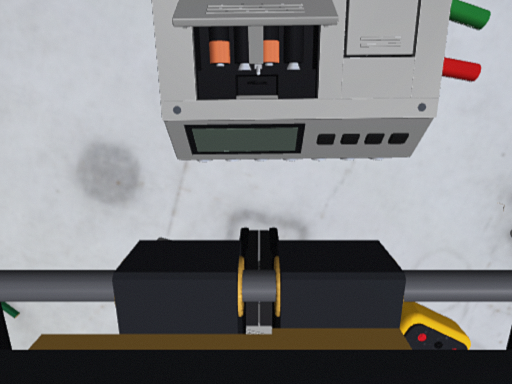

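The hatch has popped up and stands ajar, with its tongue at (257,45). I'll come in 22 mm to the +y side of the tongue, under the lip, and push back level.

Call:
apply_moves --pt "0 -2.2 3.9 0 0 0 255" --pt "2.5 0 0 0 0 0 255" --pt "2.5 0 0 0 0 0 255" --pt "2 0 0 0 0 0 255" --pt "2 0 0 0 0 0 255" --pt "0.5 0 0 0 0 0 255" --pt "0.5 0 0 0 0 0 255" --pt "0.5 0 0 0 0 0 255" --pt "0.5 0 0 0 0 0 255" --pt "0.5 0 0 0 0 0 255" --pt "0.5 0 0 0 0 0 255" --pt "0.5 0 0 0 0 0 255" --pt "0.5 0 0 0 0 0 255"

```text
time_s: 8.07
tcp_pos: [0.5929, 0.0888, 0.1021]
tool_rot: [3.142, -0.0, 0.302]
force: [0.6, -0.9, -0.2]
gripper_width: 0.0002
grasp_force: 0.0
```

Call:
apply_moves --pt "0.5 0 0 0 0 0 255" --pt "0.5 0 0 0 0 0 255" --pt "0.5 0 0 0 0 0 255" --pt "0.5 0 0 0 0 0 255" --pt "0.5 0 0 0 0 0 255" --pt "0 0 0 0 0 0 255" --pt "0 0 0 0 0 0 255" --pt "0 0 0 0 0 0 255" --pt "-2 0 0 0 0 0 255" --pt "-4 0 0 0 0 0 255" --pt "-5 0 0 0 0 0 255" --pt "-5 0 -4 0 0 0 255" --pt "0 0 -4 0 0 0 255" --pt "0 0 0 0 0 0 255" --pt "0 0 0 0 0 0 255"

```text
time_s: 9.95
tcp_pos: [0.4657, 0.049, 0.1812]
tool_rot: [3.141, -0.002, 0.302]
force: [0.2, -0.8, -0.1]
gripper_width: 0.0006
grasp_force: 0.0
```

```bash
python3 - <<'E'
from h import *
import cv2
a=bot.snapshot("wrist");b=bot.snapshot("top")[100:270,170:370]
cv2.imwrite("pics/w3.png",cv2.hconcat([cv2.resize(a,(400,300)),cv2.resize(b,(353,300))])[...,::-1])
print(bot.observe()["force"])
E
```

```text
[-0.94530043  0.3341705  -0.08577046]
```

View pics/w3.png

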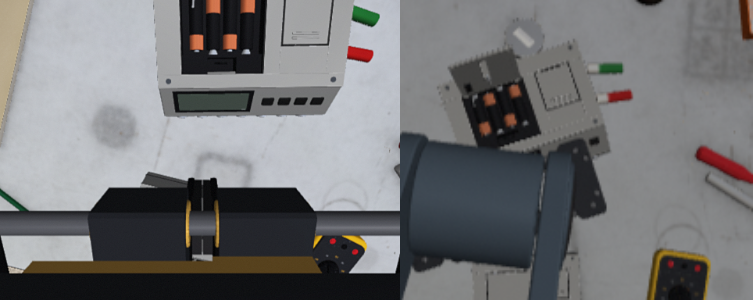

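The top view shows the hatch thrown back behind its hinge, with its underside and tongue at (487,70). The card door is still shut, the other objects are in place, and the arm is clear of everything.

```bash
python3 -c "
from station import bot
print(bot.job_done())"
```

```text
the job is handed in; nothing more can be done
None
```

I pressed the battery hatch to its hard stop, saw it pop up and stay ajar, then pushed it over onto its open stop; the last picture showed the card door, cells, tin and multimeter undisturbed, and I handed the job in at about 10 s (no verdict was returned).

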